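# Reset a coffee mill: loosen its lock nut, set the adjuster, retighten

### The arm

A 6-joint arm with a two-finger parallel gripper is mounted at the origin on a cart in front of the work surface, level with it; the furniture and walls round the work are solid. World frame = base frame: x ahead of the robot, y to its left, z up, the work surface at z = 0. Lengths are in m, angles in degrees, forces in N, time in s.
With the tool pointing down it reaches from about 0.4 to 0.825 m from the base axis. Payload 7 kg.
Tool frame: the origin (TCP) lies midway between the tips of the shut fingers; the grasp point (between the pads) lies 19 mm behind it; z points along the fingers, y is the direction in which the jaws open and shut (so a half turn about z gives the same grasp; the last joint's range is limited). The gripper opens to 88 mm and grips with 3 to 60 N. Pads are 19 mm wide; open, the fingers measure 130 mm over their backs; the gripper's body (78 mm by 193 mm) begins 47 mm behind the grasp point.
Start: joints at [-47.722, 20.546, 0.682, 0, -70.136, -16.507], TCP at [0.293, -0.608, 0.227] pointing down, gripper open.
Joint ranges: [-176.03, 176.03], [-82.01, 121.73], [-58.28, 71.71], [-173.87, 95.51], [-174.79, -0.11], [-173.66, 173.66]. Speed limits (degrees/s): [136.94, 136.94, 172.46, 180, 180, 180].

### API

Orientations are given as [roll, pitch, yaw] about the fixed x, y, z axes, in that order (R = Rz(yaw) Ry(pitch) Rx(roll)).
In Python, from plant import sensors, cams, job gives the robot as it stands.
- The arm moves only by the tool move_arm, never from a script. Its argument "commands" is a list of rows, each a list of 7 numbers: the finger opening in cm, from 0 to 8.76, then the shift along the tool's x, y, z in cm, then the turn, a rotation vector about the tool's x, y, z in rad. In form: [[hand, x, y, z, wx, wy, wz], ...]. A call has exactly 8 rows; each row is the pose to reach, as a shift and turn from the pose commanded when the call began, along the tool's axes at that moment; what a row does not reach only later rows make up. A row lasts 1/8 s, in which the tool goes at most 62.5 mm and 10.7 degrees, less where a joint would pass 70% of its speed; a pose out of reach is approached as far as the arm can. A call with a gripper value outside its range is refused whole. The fingers move at their own pace and stop on an object; the grip force is fixed at half the most. Time passes only in rows, so rows that repeat a pose let the fingers close, or fill a call up. It gives the time, the measured TCP pose, the force and the opening at its end, in the units of the state.
- sensors.get_obs(): the state, without advancing time (a new reading comes with each control period).
- cams.snapshot(name): name is "scene" or "top" or "wrist"; returns a dict with "frame" (480x640x3 uint8, red, green, blue), "camera_matrix" (3x3 intrinsics, pixels), "R" (3x3) and "t" (3): a world point X has camera coordinates R X + t. Camera axes: x right, y down, z forward; pixel columns grow to the right and rows downward; lengths in m; the calibration is good to about 2 mm. A picture is of the moment at which its call begins. There is no depth.
- job.close_job(): hands the job in, once; it reports no verdict.
The state is a dict: "clock": time; "joint_pos": joint angles; "qvel": joint speeds; "tau": joint torques, N m; "tool_pos": TCP position; "orientation": TCP orientation; "force": force on the tool from outside, world axes, zero at the start; "moment": the same for the moment, N m; "opening": finger opening in m.
Only numpy, scipy, OpenCV 4.12 (cv2) and the standard library are available. Lean on these libraries where they do the work, as an engineer would, in place of code of your own. Each camera call takes 0.05 s, during which the arm holds its last target.

### The job

Set the coffee mill to the grind that the green tab marks: loosen the brass lock nut on top by about a fifth of a turn (anticlockwise), turn the black adjuster beneath it anticlockwise until its red pointer points at the green tab, then tighten the lock nut fully again without letting the setting slip. Do not force the adjuster while the nut is tight, do not shift the green tab, and do not disturb the mug, the coffee jar or the crank.

Things in the scene. Friction and masses are not known exactly. Their poses are not given: they have to be found in the camera images.
- mill: Coffee mill, a wooden box 130 mm wide, 190 mm deep, 83 mm high, fixed to the worktop. Origin on the worktop under the axis of dial, adjuster and lock nut, 65 mm behind its front edge; z up, x towards its rear (bean lid, drawer to -x). On top: white dial face 106 mm across at z 95 mm, and a fixed steel spindle, 12 mm thick, ending at z 145 mm, just above the nut.
- nut_grip (a point): Brass hexagonal lock nut, topmost part of the mill: 30 mm across flats, 34.6 mm over corners, 16 mm high. Point: on its upright axis at mid-height, z 0.130 m above the worktop. Turns with the nut: x = outward normal of one flat (other flats every 60 degrees), z up. Right-hand thread; captive, stays at this height.
- lock_nut (a joint): Turn of the lock nut, rad: 0 = fully tight at its end stop, grows as it is loosened (anticlockwise from above) to 2.2. Tight, it presses a copper plate (44 mm across, under the nut) on the adjuster; the clamp is gone above about 1.0. Needs 0.1 N m, rising to 0.2 N m towards tight; stays where left. Loosened means above 0.8, tight again below 0.2.
- adjuster_grip (a point): Black hexagonal adjuster right under the lock nut, same axis: 48 mm across flats, 55.4 mm over corners, 17.5 mm high, z 99.5 to 117 mm above the worktop. Point: on the axis at mid-height. Turns with the adjuster: x = outward normal of one flat (others every 60 degrees) and direction of the red pointer; z up. A steel flange 60 mm across lies under it.
- adjuster (a joint): Turn of the adjuster, rad, grows anticlockwise seen from above; turns freely (0.05 N m) from -1.2 to 2.6 when the nut is loose, stays where it is left; clamped (about ten times stiffer, 0.5 N m) when the nut is tight.
- pointer_tip (a point): Tip of the adjuster's red pointer (4.5 mm wide), 46 mm from the axis, 3 mm above the white dial; the pointer's top is below the hexagon.
- tab_mark (a point): Where the pointer's tip must come: 46 mm from the axis on the middle line of the green tab, level with the pointer. The tab, 12 mm wide, top at z 98 mm, is clipped on the dial's rim 48 to 59 mm from the axis; x points outward. At the start it lies 0.5 to 1.4 rad anticlockwise of the pointer. It could be pushed round the rim, but must stay.
- mug_center (a point): Bystander: teal mug, 68 x 99 x 73 mm, upright; point half-way up.
- coffee_jar_center (a point): Bystander: glass coffee jar with wooden lid, 66 x 66 x 106 mm, upright; point half-way up.
- crank: Bystander: the mill's crank, taken off and lying on the worktop: steel arm about 130 mm long with a dark wooden knob, 40 mm high at the knob; origin under the arm's middle, x along the arm towards the knob.

How it is judged:
By the outcome, as a careful person would: the job done as asked, in the order asked, and still so for the second after the job is handed in, with the robot touching nothing.
It also fails if it takes over 69 s, if anything falls off the work surface, if the arm or the gripper's body presses on something with over 40 N, if the wrist force passes 120 N, or if a joint passes its speed limit or range.

## Working session

There is one attempt and no reset: what is moved stays moved. The work goes in short steps, Python scripts to look and compute and a tool call to move; the robot and the scene stay as the last step left them, time stands still between calls to the robot, and variables do not carry over. Pictures are saved under pics/ and viewed, and the job is handed in when it is done.

Besides the shell and the picture viewer there is one more tool, called after ">>>" in YAML: its name, and indented under it one key for each argument. move_arm: Moves the arm, as the interface text tells. Its arguments: {"type":"object","properties":{"commands":{"type":"array"}},"required":["commands"]}

```bash
mkdir -p pics; ls
python3 - <<'E'
from plant import sensors,cams
import cv2
print(sensors.get_obs())
for n in ("scene","top","wrist"):
    s=cams.snapshot(n); cv2.imwrite(f"pics/a_{n}.png",s["frame"][:,:,::-1])
    print(n,s["camera_matrix"].tolist(),s["R"].round(4).tolist(),s["t"].round(4).tolist())
E
```

```text
pics
{'clock': 0.0, 'joint_pos': array([-4.77218011e+01,  2.05899135e+01,  6.32999257e-01, -2.22152072e-02,
       -7.01349587e+01, -1.65066847e+01]), 'qvel': array([-0.022441  , -0.01275629, -0.04555746,  0.05662359,  0.01809333,
       -0.07453214]), 'tau': array([ 6.34924309e-04, -5.82719564e+01,  2.93068618e+01,  6.99757889e+00,
        6.84404396e-03, -1.67775456e-04]), 'tool_pos': array([ 0.29324537, -0.60742048,  0.22562738]), 'orientation': array([ 1.79905979e+02, -6.08338876e-03, -1.54236046e+02]), 'force': array([-0.78425274, -0.90118962,  0.73433861]), 'moment': array([ 0.00574686, -0.01367494, -0.01338993]), 'opening': 0.08777968449370253}
scene [[438.46974640986986, 0.0, 316.0999772013866], [0.0, 438.46974640986986, 237.78688092210157], [0.0, 0.0, 1.0]] [[-0.8019, -0.5974, 0.0056], [-0.4362, 0.579, -0.6888], [0.4083, -0.5548, -0.7249]] [0.423, 0.29, 0.9247]
top [[485.70213482431984, 0.0, 318.5327768886676], [0.0, 485.70213482431984, 246.86531224734318], [0.0, 0.0, 1.0]] [[-0.016, -0.9999, 0.004], [-0.9968, 0.0156, -0.0785], [0.0784, -0.0052, -0.9969]] [0.0075, 0.5378, 1.1673]
wrist [[421.1683185598612, 0.0, 314.5052266751265], [0.0, 421.1683185598612, 237.9642014182268], [0.0, 0.0, 1.0]] [[-0.435, 0.9004, 0.0011], [0.8702, 0.42, 0.2576], [0.2315, 0.1131, -0.9662]] [0.6758, -0.0317, 0.3892]
```

View pics/a_scene.png

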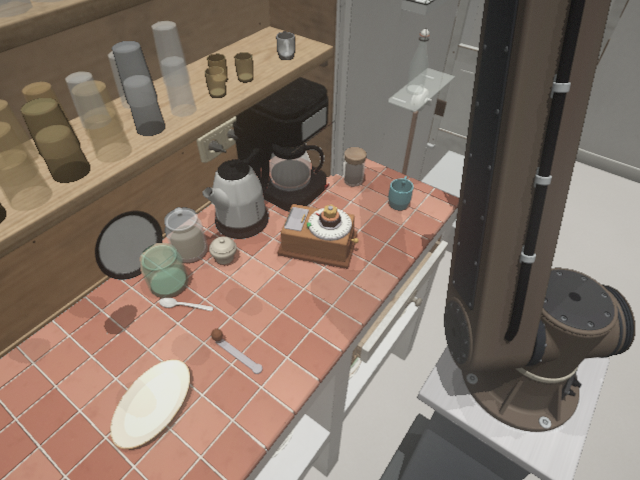

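View pics/a_top.png

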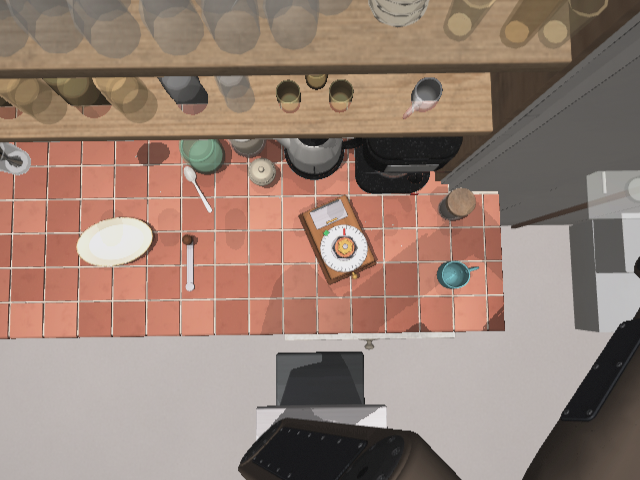

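View pics/a_wrist.png

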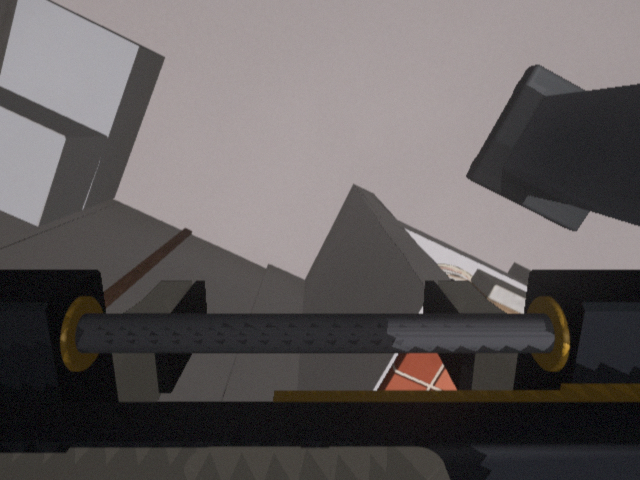

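The top view shows the mill's dial at about (344,247), the mug at (453,274), the jar at (460,204) and the crank at (190,262). I'll zoom in on the mill.

Run:
```python
from plant import cams
import cv2,numpy as np
s=cams.snapshot("top");f=s["frame"][190:290,290:400,::-1]
a=cv2.resize(f,None,fx=6,fy=6,interpolation=cv2.INTER_CUBIC);cv2.imwrite("pics/b_top.png",a)
s=cams.snapshot("scene");f=s["frame"][195:270,270:370,::-1]
a=cv2.resize(f,None,fx=7,fy=7,interpolation=cv2.INTER_CUBIC);cv2.imwrite("pics/b_sc.png",a)
```

```text
(no output)
```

View pics/b_top.png

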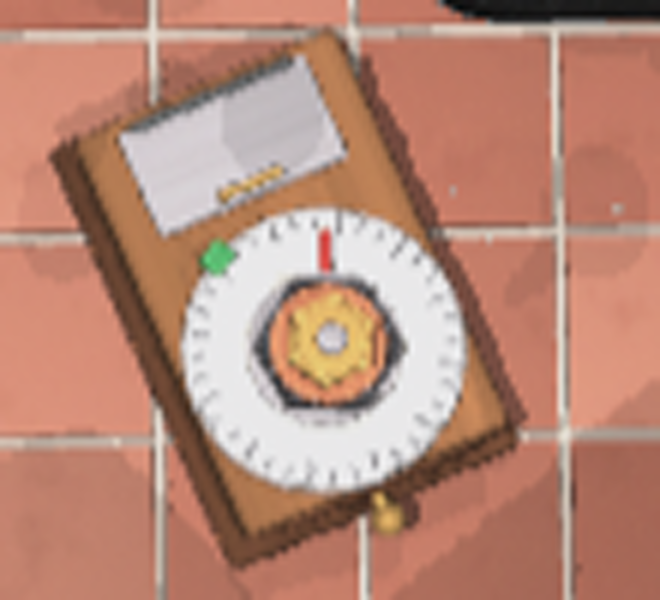

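View pics/b_sc.png

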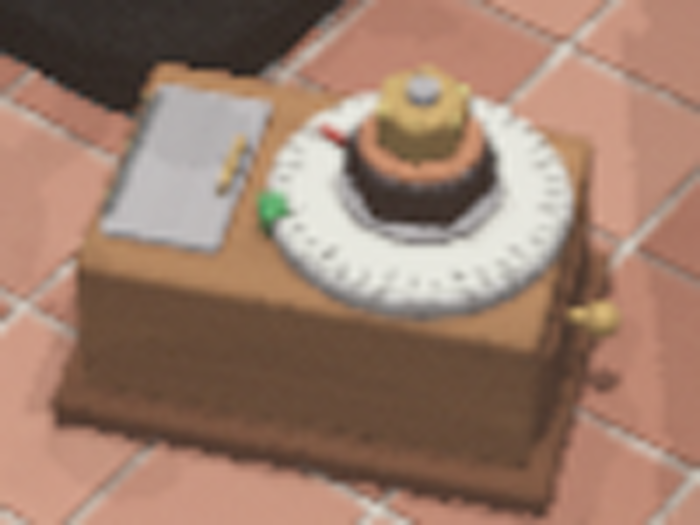

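```bash
cat > h.py <<'E'
from plant import sensors,cams
import cv2,numpy as np
from scipy.spatial.transform import Rotation as Ro
def ray(s,uv,z):
    uv=np.atleast_2d(np.asarray(uv,float)); d=np.c_[uv,np.ones(len(uv))]@np.linalg.inv(s["camera_matrix"]).T@s["R"]
    c=-s["R"].T@s["t"]; return c+d*((z-c[2])/d[:,2])[:,None]
def proj(s,X):
    p=(np.atleast_2d(X)@s["R"].T+s["t"])@s["camera_matrix"].T; return p[:,:2]/p[:,2:]
def hsv(s): return cv2.cvtColor(s["frame"],cv2.COLOR_RGB2HSV)
def blob(m,roi):
    u0,v0,u1,v1=roi; k=np.zeros_like(m);k[v0:v1,u0:u1]=m[v0:v1,u0:u1]
    n,l,st,ce=cv2.connectedComponentsWithStats(k,connectivity=8)
    if n<2: return None,None,None
    i=1+np.argmax(st[1:,4]); return ce[i],st[i,4],(l==i).astype(np.uint8)
E
python3 - <<'E'
from h import *
roi={"top":(290,190,400,290),"scene":(270,195,370,270)}
for n in("top","scene"):
    s=cams.snapshot(n);H=hsv(s)
    w=cv2.inRange(H,(0,0,195),(180,40,255)); 
    c,a,m=blob(w,(roi[n][0],228 if n=="top" else 200,roi[n][2],roi[n][3]))
    ct=max(cv2.findContours(m,cv2.RETR_EXTERNAL,cv2.CHAIN_APPROX_NONE)[0],key=len)
    hull=cv2.convexHull(ct)[:,0]
    P=ray(s,hull,.095); (cx,cy),r=cv2.minEnclosingCircle(P[:,:2].astype(np.float32)*1000)
    e=cv2.fitEllipse((P[:,:2]*1000).astype(np.float32)); print(n,"dial",a,cx,cy,r,e)
    ctr=np.array(e[0])/1000
    g,a,_=blob(cv2.inRange(H,(50,100,80),(80,255,255)),roi[n]); G=ray(s,g,.0965)[0];
    d=G[:2]-ctr; print(" tab",g,a,G,np.hypot(*d),np.degrees(np.arctan2(d[1],d[0])))
    rd=cv2.inRange(H,(0,180,140),(6,255,255))|cv2.inRange(H,(174,150,140),(180,255,255))
    g,a,m=blob(rd,roi[n]); 
    if g is not None:
        G=ray(s,g,.098)[0];d=G[:2]-ctr; print(" ptr",g,a,G,np.hypot(*d),np.degrees(np.arctan2(d[1],d[0])))
s=cams.snapshot("top")
print(proj(s,[[.6,0,0]]), ray(s,[[330,190],[390,192],[453,274],[460,204],[400,138]],0.05).round(3))
print(ray(s,[[320,136]],.5), "corner", ray(s,[[300+0,0]],0))
E
```

```text
top dial 1100 529.4424438476562 -57.78657913208008 53.81928253173828 ((529.2467041015625, -57.8611946105957), (106.69306945800781, 107.07589721679688), 25.085697174072266)
 tab [325.5 232.5] 16 [ 0.56477071 -0.01717381  0.0965    ] 0.054013126984449635 48.87590881314983
scene dial 531 528.8372802734375 -58.88978958129883 54.51940155029297 ((529.6941528320312, -58.6988525390625), (105.26788330078125, 108.78337097167969), 29.370790481567383)
 tab [308.14285714 224.28571429] 7 [ 0.56614484 -0.01773505  0.0965    ] 0.05483325283320583 48.33645565762228
[[317.68646624 222.7612154 ]] [[ 0.673 -0.031  0.05 ]
 [ 0.666 -0.175  0.05 ]
 [ 0.466 -0.32   0.05 ]
 [ 0.634 -0.343  0.05 ]
 [ 0.798 -0.203  0.05 ]]
[[ 0.6652319  -0.00335127  0.5       ]] corner [[1.18252021 0.03665543 0.        ]]
```

```bash
cat >> h.py <<'E'
def tool():
    o=sensors.get_obs(); return o,np.array(o["tool_pos"]),Ro.from_euler("xyz",o["orientation"],degrees=True)
def delta(p,yaw,roll=180):
    o,p0,R0=tool(); R1=Ro.from_euler("xyz",[180,0,yaw],degrees=True)
    return (R0.inv().apply(np.array(p)-p0)*100).round(3),(R0.inv()*R1).as_rotvec().round(4)
E
python3 - <<'E'
from h import *
s=cams.snapshot("wrist");o,p,R=tool()
c=-s["R"].T@s["t"];print("cam in tool",R.inv().apply(c-p),"axes in tool\n",(R.inv().as_matrix()@s["R"].T).round(3))
for y in(-154.2,-90,-120): print(y,delta([.529,-.058,.27],y))
s=cams.snapshot("top");H=hsv(s)
for v in range(226,258): print(v," ".join("%3d,%3d,%3d"%tuple(H[v,u]) for u in range(338,352)) if v<238 else "")
E
```

```text
cam in tool [ 0.06943304 -0.00148106 -0.1577053 ] axes in tool
 [[ 0.    -0.966 -0.258]
 [ 1.     0.    -0.   ]
 [ 0.    -0.258  0.966]]
-154.2 (array([-45.119,  39.271,  -4.347]), array([ 0.0002, -0.    , -0.0005]))
-90 (array([-45.119,  39.271,  -4.347]), array([ 2.000e-04,  1.000e-04, -1.121e+00]))
-120 (array([-45.119,  39.271,  -4.347]), array([ 2.000e-04,  0.000e+00, -5.974e-01]))
226  10,  4,177 150,  1,229 120,  1,232 120,  1,233 135,  3,199 120,  1,233 150,  1,233 150,  1,233 135,  3,163 150,  1,225 150,  1,221 120,  1,216   7, 13,173   8, 24,201
227 135,  3,182 130,  4,197 150,  1,232 150,  1,233 135,  3,160  18,  6,229   9, 16,219 120,  1,233 135,  3,160 120,  1,232 150,  1,233 135,  2,219 130,  4,189 120,  1,226
228 120,  1,224 120,  1,218 120,  1,233 150,  1,233 120,  1,218   5, 64,215   2,108,214 173,  9,218 150,  5,158 120,  1,232 150,  1,233 120,  4,205 135,  2,225 120,  1,233
229 120,  1,234 150,  1,233 150,  1,233 150,  1,233   0,  0,233   2,126,201   1,173,217 178, 24,205 150,  1,217 120,  1,233 120,  1,234 135,  2,226 120,  1,233 120,  1,233
230 120,  1,233 150,  
[... 752 characters left out ...]
0   6, 47,140 150,  1,232 120,  1,233 120,  1,233 150,  1,233 120,  1,233 120,  1,234
235  18,  6,231  10,  4,215 165,  2,216 160,  4,214 150,  2,213 179, 36,190 179, 73,209 175, 16,175 158,  5,210 165,  2,215 170,  4,203 135,  2,216 120,  1,233 120,  1,234
236  15, 14,181   5, 11,144   0,  7,139 165,  8,134 165,  8,136 165,  8,133 174, 23,157 162,  8,153 156,  8,151 168,  8,156 173,  7,143 150,  5,157 150,  3,182 135,  2,233
237 158, 11, 97 150, 10, 77 140, 11, 68   6, 60, 81   9, 96,119  10,114,159   9,113,206   8, 99,170   7, 88,153   4, 43,131   3, 27,103 150,  8, 96 158, 10,104 135,  3,173
238 
239 
240 
241 
242 
243 
244 
245 
246 
247 
248 
249 
250 
251 
252 
253 
254 
255 
256 
257
```

>>> move_arm:
  commands:
    - [8.76,-3,2.9,-1,0,0,0]
    - [8.76,-8,7.8,-2,0,0,0]
    - [8.76,-12,11.8,-3,0,0,0]
    - [8.76,-16,15.7,-4.4,0,0,0]
    - [8.76,-20,19.6,-4.4,0,0,0]
    - [8.76,-24,23.5,-4.4,0,0,0]
    - [8.76,-28,27.5,-4.4,0,0,0]
    - [8.76,-30,29.4,-4.4,0,0,0]

```text
clock: 1.5
tool_pos: [0.4363, -0.2104, 0.2711]
orientation: [-180.0, 0.1, -154.1]
force: [0.7, -0.3, 0.2]
opening: 0.0875
```

>>> move_arm:
  commands:
    - [8.76,-4,4,0,0,0,0]
    - [8.76,-7,7,0,0,0,0]
    - [8.76,-9,9,0,0,0,0]
    - [8.76,-10,9.8,0,0,0,0]
    - [8.76,-10,9.8,0,0,0,0]
    - [8.76,-10,9.8,0,0,0,0]
    - [8.76,-10,9.8,0,0,0,0]
    - [8.76,-10,9.8,0,0,0,0]

```text
clock: 2.5
tool_pos: [0.483, -0.0815, 0.2706]
orientation: [-180.0, 0.0, -154.3]
force: [-0.7, -0.2, 0.3]
opening: 0.0876
```

Run:
```python
from h import *
s=cams.snapshot("wrist");cv2.imwrite("pics/c_w.png",s["frame"][:,:,::-1]);o,p,R=tool();print(o["joint_pos"],p,o["orientation"],o["force"])
np.savez("w1.npz",**{k:s[k] for k in s})
```

```text
[ 1.34838111e+01  1.20488341e+00 -1.78862348e+01  4.91737555e-04
 -7.09069465e+01 -7.77596387e+01] [ 0.48306323 -0.08141094  0.27059723] [-1.79999136e+02  1.79273928e-03 -1.54275667e+02] [ 0.0651943   0.44862071 -0.35864059]
```

View pics/c_w.png

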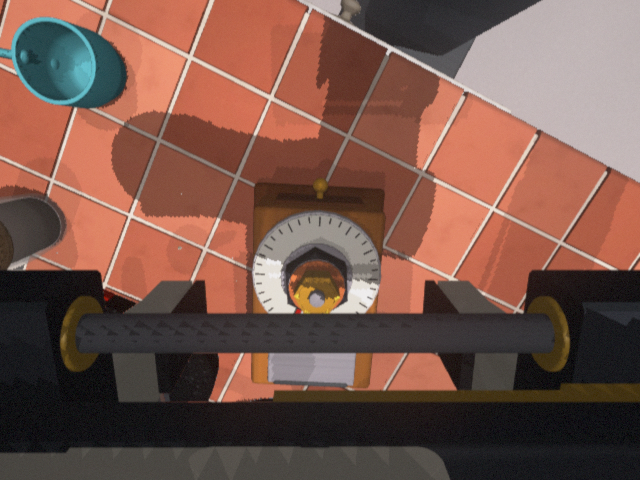

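The wrist view shows the mill with its dial centre near (317,265). The nut is at (318,290), and the rod hides the pointer and tab. The wrist camera is on the robot side, so I'll move right over the mill to bring them into view.

>>> move_arm:
  commands:
    - [8.76,-2,0,0,0,0,0]
    - [8.76,-4,0.1,0,0,0,0]
    - [8.76,-5.1,0.1,0,0,0,0]
    - [8.76,-5.1,0.1,0,0,0,0]
    - [8.76,-5.1,0.1,0,0,0,0]
    - [8.76,-5.1,0.1,0,0,0,0]
    - [8.76,-5.1,0.1,0,0,0,0]
    - [8.76,-5.1,0.1,0,0,0,0]

```text
clock: 3.55
tool_pos: [0.5286, -0.0579, 0.2708]
orientation: [-180.0, 0.0, -154.2]
force: [-0.2, -0.1, 0.0]
opening: 0.0875
```

Run:
```python
from h import *
s=cams.snapshot("wrist");o,p,R=tool();print(o["joint_pos"],p,o["orientation"],o["force"])
cv2.imwrite("pics/d_w.png",cv2.resize(s["frame"][130:290,210:420,::-1],None,fx=3.8,fy=3.7,interpolation=cv2.INTER_CUBIC))
np.savez("w1.npz",**{k:s[k] for k in s}); print(proj(s,[[.5295,-.058,z] for z in(.095,.138,.117)]))
```

```text
[ 1.48856591e+01  5.42391706e+00 -1.33161408e+01 -2.40907232e-03
 -7.12427075e+01 -7.91217239e+01] [ 0.52862163 -0.057931    0.27071462] [-1.79998988e+02  1.73554400e-02 -1.54236839e+02] [ 0.77452293 -0.01674667  0.3244143 ]
[[315.93514564 215.47444468]
 [316.10829454 227.99344824]
 [316.01810099 221.47227884]]
```

View pics/d_w.png

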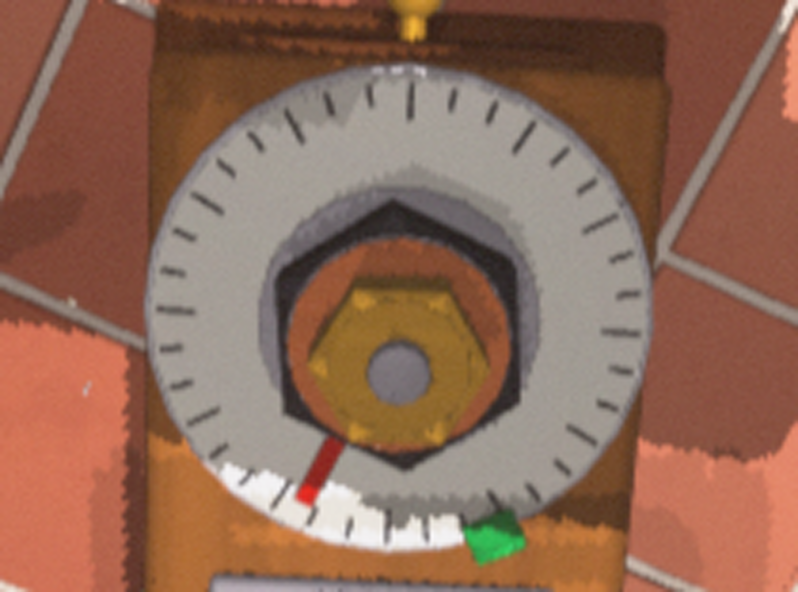

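The wrist view is clear: nut centre at crop (400,370) with a flat facing up the picture, red pointer from (333,440) to (306,495), and green tab at (493,537). Next I'll measure the angles.

```bash
cat >> h.py <<'E'
def ang(d): return np.degrees(np.arctan2(d[1],d[0]))
def crop2px(c): return np.asarray(c,float)/[3.8,3.7]+[210,130]-0.5*(1-1/3.75)
def measure(s,ctr=None):
    H=hsv(s); roi=(225,130,405,290)
    if ctr is None: ctr=np.array([.5295,-.058])
    g,a,m=blob(cv2.inRange(H,(50,120,60),(80,255,255)),roi)
    G=ray(s,g,.097)[0]; print("tab",a,g.round(1),G.round(4),np.hypot(*(G[:2]-ctr)).round(4),ang(G[:2]-ctr).round(2)); ta=ang(G[:2]-ctr)
    rd=cv2.inRange(H,(0,190,80),(5,255,255))|cv2.inRange(H,(173,150,80),(180,255,255))
    g,a,m=blob(rd,roi)
    v,u=np.nonzero(m);P=ray(s,np.c_[u,v],.098)[:,:2]
    l=cv2.fitLine(P.astype(np.float32)*1000,cv2.DIST_L2,0,.01,.01).ravel(); 
    c=P.mean(0); d=c-ctr; r=np.hypot(*(P-ctr).T)
    ln=ang(l[:2]); ln=ln if abs((ln-ang(d)+180)%360-180)<90 else ln+180
    print("ptr",a,g.round(1),"ang by centre",ang(d).round(2),"line",round(float(ln),2),"r",r.min().round(4),r.max().round(4))
    return ta,ang(d)
E
python3 - <<'E'
from h import *
s=dict(np.load("w1.npz")); 
H=hsv(s)
# spindle & dial centre
m=cv2.inRange(H,(0,0,90),(180,45,255)); c,a,m=blob(m,(225,140,405,290))
ct=max(cv2.findContours(m,cv2.RETR_EXTERNAL,cv2.CHAIN_APPROX_NONE)[0],key=len)
P=ray(s,cv2.convexHull(ct)[:,0],.095)[:,:2]*1000
print("dial",cv2.fitEllipse(P.astype(np.float32)),a)
cr=[(362,283),(447,285),(487,368),(440,441),(358,441),(317,368)]
N=ray(s,crop2px(cr),.138)[:,:2]; n=N.mean(0);print("nut",n,[(round(ang(q-n),1),round(np.hypot(*(q-n))*1000,1)) for q in N])
print("spindle",ray(s,crop2px((400,373)),.145))
cr=[(394,200),(513,270),(520,400),(404,470),(284,412),(278,272)]
N=ray(s,crop2px(cr),.117)[:,:2]; n=N.mean(0);print("adj",n,[(round(ang(q-n),1),round(np.hypot(*(q-n))*1000,1)) for q in N])
measure(s)
E
```

```text
dial ((529.8850708007812, -59.121299743652344), (107.71493530273438, 107.93258666992188), 116.19525146484375) 9899
nut [ 0.52992261 -0.05837517] [(np.float64(-129.5), np.float64(17.6)), (np.float64(177.7), np.float64(17.7)), (np.float64(113.7), np.float64(15.9)), (np.float64(51.3), np.float64(16.8)), (np.float64(-2.8), np.float64(17.3)), (np.float64(-62.1), np.float64(15.9))]
spindle [[ 0.52992413 -0.05875359  0.145     ]]
adj [ 0.52979543 -0.05905649] [(np.float64(-152.3), np.float64(28.5)), (np.float64(148.2), np.float64(26.6)), (np.float64(87.8), np.float64(27.6)), (np.float64(27.9), np.float64(28.1)), (np.float64(-30.4), np.float64(27.9)), (np.float64(-94.4), np.float64(27.6))]
tab 122 [339.3 275.6] [ 0.5667 -0.0183  0.097 ] 0.0544 46.84
ptr 45 [293.2 257.8] ang by centre -2.42 line -1.08 r 0.0314 0.0464
```

>>> move_arm:
  commands:
    - [8,0,0,2,0,0,-0.1]
    - [7,-0.05,-0.05,4,0,0,-0.25]
    - [6.5,-0.05,-0.1,7,0,0,-0.4]
    - [6.5,-0.08,-0.14,9.5,0,0,-0.5]
    - [6.5,-0.08,-0.14,10,0,0,-0.505]
    - [6.5,-0.08,-0.14,10,0,0,-0.505]
    - [6.5,-0.08,-0.14,10,0,0,-0.505]
    - [6.5,-0.08,-0.14,10,0,0,-0.505]

```text
clock: 4.6
tool_pos: [0.5305, -0.0587, 0.1715]
orientation: [-179.9, 0.1, -125.3]
force: [-0.1, 0.2, -0.6]
opening: 0.0646
```

Run:
```python
from h import *
s=cams.snapshot("wrist");o,p,R=tool();print(o["joint_pos"],p,o["orientation"],o["opening"])
cv2.imwrite("pics/e_w.png",s["frame"][:,:,::-1])
print(delta([.5299,-.0588,.1255],-125.3),"ctr px",proj(s,[[.5299,-.0588,.145]]))
s=dict(np.load("w1.npz")); measure(s,np.array([.5299,-.0588]))
```

```text
[ 1.47527868e+01  9.78518810e+00 -2.17262402e+01  4.03666119e-03
 -5.84127863e+01 -5.00767033e+01] [ 0.53041811 -0.05868696  0.17130952] [-1.79948725e+02  5.59115356e-02 -1.25321779e+02] 0.0652048535781342
(array([0.044, 0.04 , 4.581]), array([-0.0009,  0.001 , -0.0004])) ctr px [[318.04134629 280.53257123]]
tab 122 [339.3 275.6] [ 0.5667 -0.0183  0.097 ] 0.0547 47.71
ptr 45 [293.2 257.8] ang by centre -1.28 line -1.08 r 0.031 0.046
```

View pics/e_w.png

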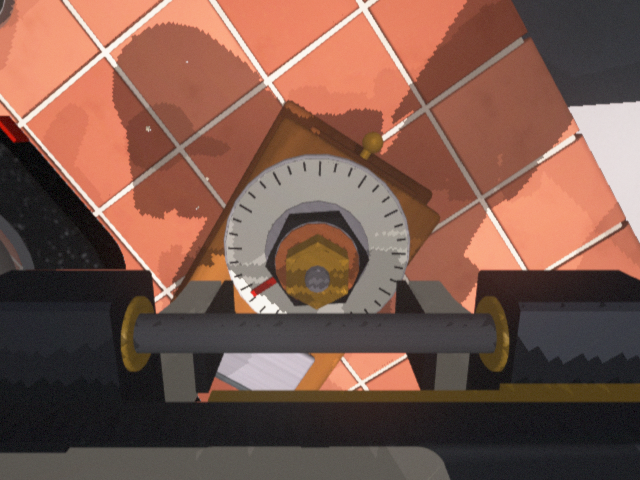

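The nut's flats now face the jaws and it is centred at (318,279). Descend and grip.

>>> move_arm:
  commands:
    - [6.5,0.04,0.04,2,0,0,0]
    - [6.5,0.04,0.04,3.5,0,0,0]
    - [6.5,0.04,0.04,4.5,0,0,0]
    - [6.5,0.04,0.04,4.5,0,0,0]
    - [4.5,0.04,0.04,4.5,0,0,0]
    - [3,0.04,0.04,4.5,0,0,0]
    - [2,0.04,0.04,4.5,0,0,0]
    - [2,0.04,0.04,4.5,0,0,0]

```text
clock: 5.65
tool_pos: [0.5296, -0.0589, 0.1258]
orientation: [-180.0, 0.0, -125.3]
force: [1.2, 0.1, 0.7]
opening: 0.0307
```

>>> move_arm:
  commands:
    - [2,0,0,0,0,0,0]
    - [2,0,0,0,0,0,0]
    - [2,0,0,0,0,0,-0.03]
    - [2,0,0,0,0,0,-0.08]
    - [2,0,0,0,0,0,-0.13]
    - [2,0,0,0,0,0,-0.2]
    - [2,0,0,0,0,0,-0.25]
    - [2,0,0,0,0,0,-0.25]

```text
clock: 6.65
tool_pos: [0.5298, -0.0589, 0.1257]
orientation: [-180.0, 0.0, -110.9]
force: [-1.3, 1.8, 3.6]
opening: 0.0293
```

Run:
```python
from h import *
o,p,R=tool();print(p,o["orientation"],o["opening"],o["force"],o["moment"])
s=cams.snapshot("top");cv2.imwrite("pics/f.png",cv2.resize(s["frame"][190:290,290:400,::-1],None,fx=5,fy=5))
```

```text
[ 0.52975519 -0.05889026  0.1257374 ] [-1.79971811e+02  4.57437418e-03 -1.10920818e+02] 0.029339761066736143 [-1.34172987  1.76353324  3.62355766] [0.56542078 0.56952072 0.16405067]
```

Nut held with the opening at about 30 mm. Carry on loosening to about 1.25 rad.

>>> move_arm:
  commands:
    - [2,0,0,0,0,0,-0.1]
    - [2,0,0,0,0,0,-0.23]
    - [2,0,0,0,0,0,-0.36]
    - [2,0,0,0,0,0,-0.49]
    - [2,0,0,0,0,0,-0.62]
    - [2,0,0,0,0,0,-0.75]
    - [2,0,0,0,0,0,-0.88]
    - [2,0,0,0,0,0,-0.97]

```text
clock: 7.7
tool_pos: [0.5313, -0.0587, 0.1258]
orientation: [-179.8, -0.1, -55.2]
force: [4.8, 1.0, -0.9]
opening: 0.0296
```

>>> move_arm:
  commands:
    - [2,0,0,0,0,0,-0.03]
    - [2,0,0,0,0,0,-0.03]
    - [4,0,0,0,0,0,-0.03]
    - [6.5,0,0,0,0,0,-0.03]
    - [7.5,0,0,0,0,0,-0.03]
    - [7.5,0,0,-2,0,0,-0.03]
    - [7.5,0,0,-4,0,0,-0.03]
    - [7.5,0,0,-4.5,0,0,-0.03]

```text
clock: 8.7
tool_pos: [0.53, -0.0588, 0.1716]
orientation: [-179.9, -0.0, -53.7]
force: [-0.5, 1.4, -0.3]
opening: 0.0745
```

Run:
```python
from h import *
o,p,R=tool();print(p,o["orientation"],o["opening"],o["force"],o["moment"],o["joint_pos"])
s=cams.snapshot("wrist");cv2.imwrite("pics/g.png",s["frame"][:,:,::-1])
measure(s,np.array([.5299,-.0588]))
```

```text
[ 0.53002855 -0.05880835  0.17163656] [-1.79898924e+02 -4.89698719e-02 -5.36847032e+01] 0.07448537836284766 [-0.46717459  1.44739417 -0.31230564] [-0.02059624  0.09982821 -0.07143547] [ 1.47544612e+01  9.71066940e+00 -2.17750252e+01  9.86107199e-03
 -5.84023068e+01  2.15557203e+01]
tab 120 [227.8 270.7] [ 0.5638 -0.0202  0.097 ] 0.0514 48.69
ptr 122 [260.5 213.6] ang by centre -1.4 line -0.82 r 0.0297 0.0461
```

View pics/g.png

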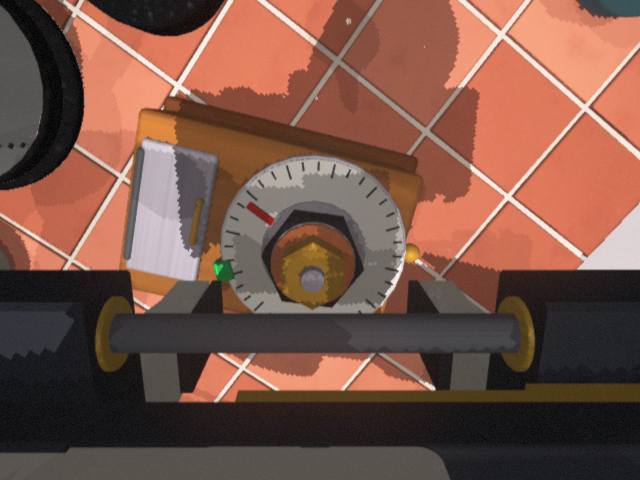

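The nut has turned 71.6° (1.25 rad), with the pointer (260,213) and tab (223,269) not visibly shifted. Now grip the adjuster at yaw -91.

>>> move_arm:
  commands:
    - [7.5,0,0,0,0,0,0.12]
    - [7.5,0,0,0,0,0,0.3]
    - [7.5,0,0,0,0,0,0.45]
    - [7.5,0,0,1,0,0,0.6]
    - [7.5,0,0,2,0,0,0.654]
    - [7.5,0,0,3,0,0,0.654]
    - [7.5,0,0,3.5,0,0,0.654]
    - [7.5,0,0,3.5,0,0,0.654]

```text
clock: 9.75
tool_pos: [0.5292, -0.0589, 0.135]
orientation: [179.9, -0.0, -91.1]
force: [-0.2, -0.3, -0.7]
opening: 0.075
```

Run:
```python
from h import *
o,p,R=tool();print(p,o["orientation"],o["opening"],o["force"],delta([.5299,-.0588,.103],-91.2))
s=cams.snapshot("wrist");cv2.imwrite("pics/i.png",s["frame"][:,:,::-1])
```

```text
[ 0.52923236 -0.05892538  0.13502637] [ 1.79943958e+02 -1.51037150e-02 -9.11055266e+01] 0.07498188857503205 [-0.21423071 -0.27487643 -0.72527221] (array([-0.015, -0.07 ,  3.203]), array([ 0.001 , -0.0003,  0.0016]))
```

View pics/i.png

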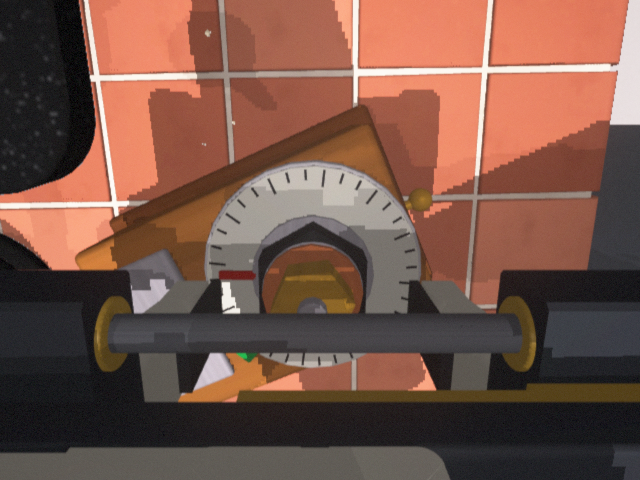

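The adjuster's flats now face the jaws, with the pointer at (237,275) in line with the jaw axis.

>>> move_arm:
  commands:
    - [7.5,0,-0.06,1.5,0,0,0]
    - [7.5,0,-0.06,2.6,0,0,0]
    - [7.5,0,-0.06,3.2,0,0,0]
    - [7.5,0,-0.06,3.2,0,0,0]
    - [6,0,-0.06,3.2,0,0,0]
    - [4.5,0,-0.06,3.2,0,0,0]
    - [4,0,-0.06,3.2,0,0,0]
    - [4,0,-0.06,3.2,0,0,0]

```text
clock: 10.8
tool_pos: [0.5303, -0.0588, 0.1038]
orientation: [-180.0, 0.0, -91.1]
force: [0.0, -0.5, 1.4]
opening: 0.0475
```

>>> move_arm:
  commands:
    - [4,0,0,0,0,0,0]
    - [4,0,0,0,0,0,0]
    - [4,0,0,0,0,0,-0.05]
    - [4,0,0,0,0,0,-0.15]
    - [4,0,0,0,0,0,-0.25]
    - [4,0,0,0,0,0,-0.35]
    - [4,0,0,0,0,0,-0.4]
    - [4,0,0,0,0,0,-0.4]

```text
clock: 11.8
tool_pos: [0.5309, -0.0587, 0.1038]
orientation: [-179.9, -0.0, -68.2]
force: [3.3, 0.3, 1.6]
opening: 0.0475
```

Run:
```python
from h import *
o,p,R=tool();print(p,o["orientation"],o["opening"],o["force"],o["moment"])
```

```text
[ 0.5309065  -0.05873238  0.10382616] [-1.79921579e+02 -2.59526025e-02 -6.82280223e+01] 0.04754558582346876 [3.2932139  0.33962296 1.61359773] [-0.06559037 -0.79828735  0.05421497]
```

>>> move_arm:
  commands:
    - [4,0,0,0,0,0,-0.1]
    - [4,0,0,0,0,0,-0.2]
    - [4,0,0,0,0,0,-0.3]
    - [4,0,0,0,0,0,-0.38]
    - [4,0,0,0,0,0,-0.43]
    - [4,0,0,0,0,0,-0.44]
    - [4,0,0,0,0,0,-0.44]
    - [4,0,0,0,0,0,-0.44]

```text
clock: 12.8
tool_pos: [0.5314, -0.0584, 0.1038]
orientation: [-179.9, -0.1, -43.1]
force: [5.3, 1.3, -2.5]
opening: 0.0474
```

Run:
```python
from h import *
o,p,R=tool();print(p,o["orientation"],o["opening"],o["force"],o["moment"])
s=cams.snapshot("wrist");cv2.imwrite("pics/j.png",s["frame"][:,:,::-1])
```

```text
[ 0.53141598 -0.05838594  0.10381708] [-1.79883775e+02 -7.82584391e-02 -4.30921016e+01] 0.04744969727177809 [ 5.30836585  1.32902621 -2.48149753] [ 0.46461001 -1.57967376  0.04127608]
```

View pics/j.png

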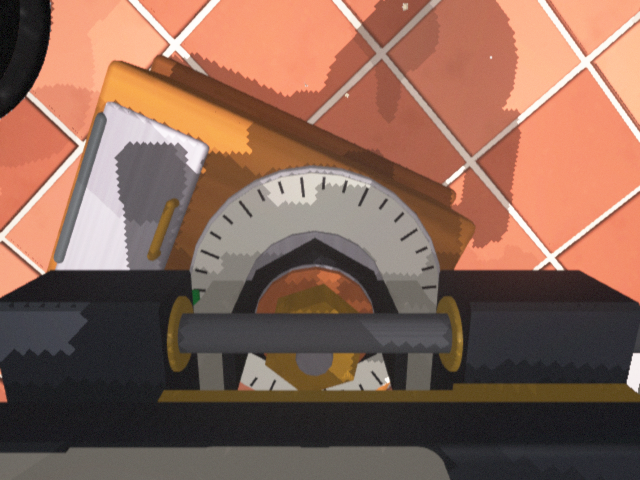

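>>> move_arm:
  commands:
    - [5,0,0,0,0,0,0]
    - [6,0,0,0,0,0,0]
    - [7.5,0,0,0,0,0,0]
    - [7.5,0,0,-3,0,0,0]
    - [7.5,0,0,-8,0,0,0]
    - [7.5,0,0,-13,0,0,0]
    - [7.5,0,0,-16.5,0,0,0]
    - [7.5,0,0,-16.5,0,0,0]

```text
clock: 13.85
tool_pos: [0.5311, -0.0589, 0.2716]
orientation: [-179.8, -0.2, -43.0]
force: [0.4, 0.8, -1.6]
opening: 0.0755
```

Run:
```python
from h import *
o,p,R=tool();print(p,o["orientation"],o["opening"],o["force"],o["qvel"])
s=cams.snapshot("wrist");np.savez("w2.npz",**s)
cv2.imwrite("pics/k.png",cv2.resize(s["frame"][130:290,210:420,::-1],None,fx=3.8,fy=3.7,interpolation=cv2.INTER_CUBIC))
measure(s,np.array([.5299,-.0588]))
```

```text
[ 0.53110053 -0.05891047  0.27155563] [-1.79780290e+02 -1.78537875e-01 -4.30288059e+01] 0.07549726784090163 [ 0.42633929  0.75728928 -1.59975983] [ 0.07839485  1.76799599 -3.63797345 -1.39003189  1.94765113  0.05434632]
tab 135 [247.3 218.7] [ 0.567  -0.0184  0.097 ] 0.0549 47.43
ptr 2 [267.5 217.5] ang by centre 45.86 line 91.94 r 0.038 0.0388
```

View pics/k.png

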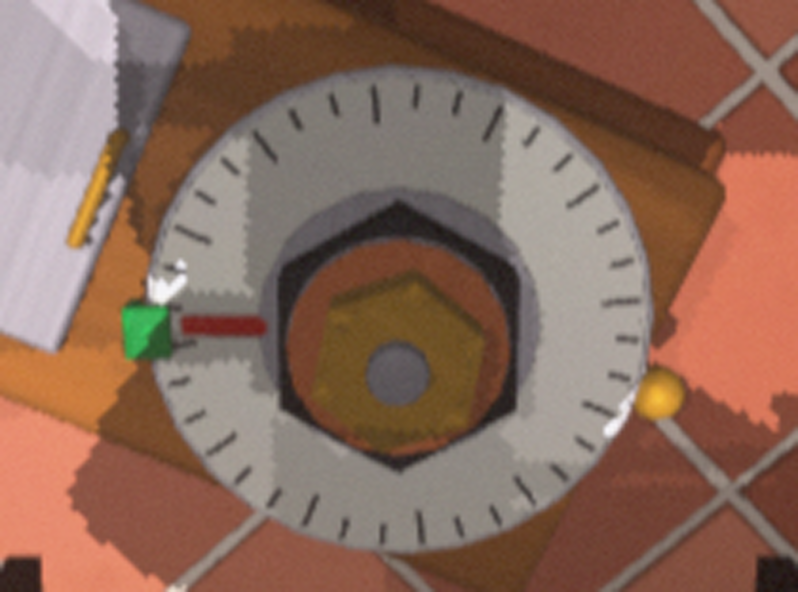

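```bash
sed -i 's/(0,190,80),(5,255,255))|cv2.inRange(H,(173,150,80)/(0,190,60),(3,255,255))|cv2.inRange(H,(173,150,60)/' h.py
python3 - <<'E'
from h import *
C=np.array([.5299,-.0588])
for f in("w1.npz","w2.npz"):
    s=dict(np.load(f)); measure(s,C)
s=dict(np.load("w2.npz"))
cr=[(124,307),(170,304),(172,356),(128,358)]
P=ray(s,crop2px(cr),.097)[:,:2]-C;print([ (round(ang(q),2),round(1e3*np.hypot(*q),1)) for q in P])
cr=[(182,316),(182,336),(265,318),(265,337)]
P=ray(s,crop2px(cr),.098)[:,:2]-C;print([ (round(ang(q),2),round(1e3*np.hypot(*q),1)) for q in P])
cr=[(278,270),(397,200),(518,268),(518,408),(400,470),(280,408)]
N=ray(s,crop2px(cr),.117)[:,:2]; n=N.mean(0);print("adj",n,[(round(ang(q-n),1),round(np.hypot(*(q-n))*1000,1)) for q in N])
print("dial",)
E
```

```text
tab 122 [339.3 275.6] [ 0.5667 -0.0183  0.097 ] 0.0547 47.71
ptr 45 [293.2 257.8] ang by centre -1.28 line -1.08 r 0.031 0.046
tab 135 [247.3 218.7] [ 0.567  -0.0184  0.097 ] 0.0549 47.43
ptr 1 [268. 217.] ang by centre 45.22 line -3.48 r 0.038 0.038
[(np.float64(42.56), np.float64(58.9)), (np.float64(40.9), np.float64(49.2)), (np.float64(54.41), np.float64(49.3)), (np.float64(53.67), np.float64(58.7))]
[(np.float64(43.57), np.float64(46.4)), (np.float64(49.04), np.float64(46.5)), (np.float64(42.34), np.float64(28.9)), (np.float64(50.7), np.float64(29.0))]
adj [ 0.53165513 -0.05972386] [(np.float64(16.0), np.float64(27.8)), (np.float64(-42.4), np.float64(28.5)), (np.float64(-101.0), np.float64(27.8)), (np.float64(-164.3), np.float64(28.2)), (np.float64(137.6), np.float64(28.1)), (np.float64(78.5), np.float64(28.1))]
dial
```

Run:
```python
from h import *
C=np.array([.5299,-.0588])
s=dict(np.load("w2.npz"));H=hsv(s);print(H[217:220,258:280:2].tolist())
for f,C in(("w1.npz",C),("w2.npz",C),("w2.npz",np.array([.531,-.059]))):
    s=dict(np.load(f));H=hsv(s)
    P=s["frame"].astype(int); m=((P[...,0]>70)&(P[...,0]>2.4*P[...,1])&(P[...,0]>2.4*P[...,2])&(abs(P[...,1]-P[...,2])<25)).astype(np.uint8)
    n,l,st,ce=cv2.connectedComponentsWithStats(m[130:290,225:405])
    for i in range(1,n):
        if st[i,4]>30:
            v,u=np.nonzero(l==i);Q=ray(s,np.c_[u+225,v+130],.098)[:,:2];r=np.hypot(*(Q-C).T);print(f,st[i,4],ce[i]+[225,130],r.min(),r.max(),ang(Q.mean(0)-C))
    m=cv2.inRange(H,(0,0,85),(180,45,255));m|=0
    c,a,m=blob(m,(225,140,405,290))
    ct=max(cv2.findContours(m,cv2.RETR_EXTERNAL,cv2.CHAIN_APPROX_NONE)[0],key=len)
    Pd=ray(s,cv2.convexHull(ct)[:,0],.095)[:,:2]*1000;print("dial",cv2.fitEllipse(Pd.astype(np.float32)))
```

```text
[[[2, 162, 115], [1, 175, 112], [1, 167, 116], [0, 176, 113], [2, 183, 110], [3, 191, 111], [2, 185, 110], [2, 183, 110], [0, 183, 110], [2, 187, 108], [2, 178, 109]], [[1, 157, 112], [0, 185, 109], [3, 185, 110], [2, 172, 114], [2, 185, 109], [3, 181, 110], [1, 173, 112], [2, 185, 110], [3, 188, 110], [3, 189, 109], [1, 185, 109]], [[3, 143, 112], [3, 177, 111], [2, 175, 108], [0, 165, 110], [0, 170, 108], [1, 179, 108], [3, 189, 108], [2, 179, 107], [1, 175, 109], [2, 174, 110], [3, 193, 107]]]
w1.npz 79 [293.67088608 256.6835443 ] 0.03023407284254065 0.045959875594157984 -1.3498852041509983
dial ((529.8850708007812, -59.121299743652344), (107.71493530273438, 107.93258666992188), 116.19525146484375)
w2.npz 82 [268.25609756 217.52439024] 0.029152275769279288 0.04604734603511322 45.86719478025819
dial ((529.6865234375, -49.620018005371094), (106.63304901123047, 133.26658630371094), 10.309932708740234)
w2.npz 82 [268.25609756 217.52439024] 0.028551893476953888 0.04544591781467138 47.29863928382097
dial ((529.6865234375, -49.620018005371094), (106.63304901123047, 133.26658630371094), 10.309932708740234)
```

The pointer is about 1.2° short of the tab line. I'll regrip the adjuster and correct that.

>>> move_arm:
  commands:
    - [7.5,0,0,3,0,0,0]
    - [7.5,0,0,8,0,0,0]
    - [7.5,0,0,12,0,0,0]
    - [7.5,0,0,13,0,0,0]
    - [7.5,0,0,13,0,0,0]
    - [7.5,0,0,13,0,0,0]
    - [7.5,0,0,13,0,0,0]
    - [7.5,0,0,13,0,0,0]

```text
clock: 14.9
tool_pos: [0.5305, -0.0588, 0.1394]
orientation: [-179.9, -0.0, -43.0]
force: [0.5, 0.3, 0.6]
opening: 0.075
```

Run:
```python
from h import *
o,p,R=tool();print(p,o["orientation"],delta([.5299,-.0588,.1035],-43))
```

```text
[ 0.53048497 -0.05877609  0.13941667] [-1.79925324e+02 -4.80266820e-02 -4.30173886e+01] (array([-0.044,  0.046,  3.592]), array([-0.0013, -0.0008, -0.0003]))
```

>>> move_arm:
  commands:
    - [7.5,-0.03,0.03,1.8,0,0,0]
    - [7.5,-0.03,0.03,3.2,0,0,0]
    - [7.5,-0.03,0.03,3.55,0,0,0]
    - [7.5,-0.03,0.03,3.55,0,0,0]
    - [6,-0.03,0.03,3.55,0,0,0]
    - [4.5,-0.03,0.03,3.55,0,0,0]
    - [4,-0.03,0.03,3.55,0,0,0]
    - [4,-0.03,0.03,3.55,0,0,0]

```text
clock: 15.9
tool_pos: [0.5309, -0.0579, 0.1034]
orientation: [-179.8, -0.1, -43.0]
force: [3.1, 5.2, -1.9]
opening: 0.0474
```

>>> move_arm:
  commands:
    - [4,0,0,0,0,0,0]
    - [4,0,0,0,0,0,-0.01]
    - [4,0,0,0,0,0,-0.022]
    - [4,0,0,0,0,0,-0.022]
    - [4,0,0,0,0,0,-0.022]
    - [4.8,0,0,0,0,0,-0.022]
    - [6,0,0,0,0,0,-0.022]
    - [7.5,0,0,0,0,0,-0.022]

```text
clock: 16.9
tool_pos: [0.5295, -0.0591, 0.1031]
orientation: [180.0, 0.0, -41.8]
force: [-0.4, -0.6, 0.4]
opening: 0.0629
```

>>> move_arm:
  commands:
    - [7.5,0,0,-2,0,0,0]
    - [7.5,0,0,-6,0,0,0]
    - [7.5,0,0,-11,0,0,0]
    - [7.5,0,0,-15,0,0,0]
    - [7.5,0,0,-16.5,0,0,0]
    - [7.5,0,0,-16.5,0,0,0]
    - [7.5,0,0,-16.5,0,0,0]
    - [7.5,0,0,-16.5,0,0,0]

```text
clock: 17.9
tool_pos: [0.529, -0.059, 0.2666]
orientation: [179.9, 0.1, -41.8]
force: [-0.3, -0.9, -0.8]
opening: 0.0749
```

```bash
cat >> h.py <<'E'
def red(s,C):
    P=s["frame"].astype(int); m=((P[...,0]>70)&(P[...,0]>2.4*P[...,1])&(P[...,0]>2.4*P[...,2])&(abs(P[...,1]-P[...,2])<25)).astype(np.uint8)
    c,a,m=blob(m,(225,130,405,290));v,u=np.nonzero(m);Q=ray(s,np.c_[u,v],.098)[:,:2];r=np.hypot(*(Q-C).T);print("red",a,c.round(1),r.min().round(4),r.max().round(4),ang(Q.mean(0)-C).round(2))
    g,a,m=blob(cv2.inRange(hsv(s),(50,120,50),(80,255,255)),(215,130,415,290)); G=ray(s,g,.097)[0];print("tab",a,G,ang(G[:2]-C).round(2))
E
python3 - <<'E'
from h import *
o,p,R=tool();print(p,o["orientation"],o["opening"],o["qvel"].round(1))
s=cams.snapshot("wrist");np.savez("w3.npz",**s)
for C in((.5299,-.0588),(.5305,-.059)): red(s,np.array(C))
cv2.imwrite("pics/l.png",cv2.resize(s["frame"][130:290,210:420,::-1],None,fx=3.8,fy=3.7,interpolation=cv2.INTER_CUBIC))
E
```

```text
[ 0.52904599 -0.05896807  0.26656617] [ 1.79883672e+02  9.40298723e-02 -4.17622016e+01] 0.07494348088661876 [ 0.1 -0.1  0.4 -0.  -0.1  0. ]
red 85 [264.2 216.3] 0.0302 0.046 47.48
tab 140 [ 0.5670406  -0.01816644  0.097     ] 47.57
red 85 [264.2 216.3] 0.0299 0.0457 48.35
tab 140 [ 0.5670406  -0.01816644  0.097     ] 48.18
```

View pics/l.png

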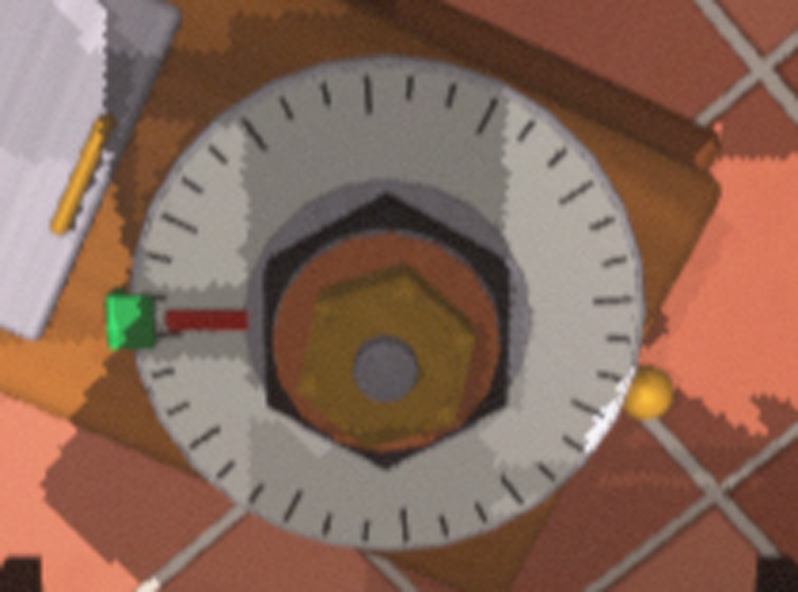

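The pointer now lines up with the tab to within about 0.2°. I'll check the nut's angle before gripping it.

Run:
```python
from h import *
s=dict(np.load("w3.npz"))
cr=[(403,264),(474,334),(458,425),(378,444),(303,388),(320,291)]
N=ray(s,crop2px(cr),.138)[:,:2]; n=N.mean(0);A=[ang(q-n) for q in N];print("nut",n,np.round(A,1),"corner mod60",np.round(np.mod(A,60),1),np.mean(np.mod(np.array(A)+10,60))-10)
print(delta([.5299,-.0588,.1255],-53.7))
```

```text
nut [ 0.53111119 -0.06007989] [ -49.6 -114.8 -177.5  131.    68.1    2.5] corner mod60 [10.4  5.2  2.5 11.   8.1  2.5] 6.6090706086264355
(array([ 0.06 , -0.085, 14.128]), array([0.0019, 0.0012, 0.2084]))
```

>>> move_arm:
  commands:
    - [6.5,0,0,2,0,0,0.1]
    - [6.5,0.05,-0.08,6,0,0,0.208]
    - [6.5,0.05,-0.08,9,0,0,0.208]
    - [6.5,0.05,-0.08,9.5,0,0,0.208]
    - [6.5,0.05,-0.08,9.5,0,0,0.208]
    - [6.5,0.05,-0.08,11.5,0,0,0.208]
    - [6.5,0.05,-0.08,13.5,0,0,0.208]
    - [6.5,0.05,-0.08,14.1,0,0,0.208]

```text
clock: 18.95
tool_pos: [0.5309, -0.0586, 0.1274]
orientation: [-180.0, -0.0, -53.7]
force: [-0.0, 0.1, 0.0]
opening: 0.0651
```

>>> move_arm:
  commands:
    - [6.5,0,0,0,0,0,0]
    - [5,0,0,0,0,0,0]
    - [4,0,0,0,0,0,0]
    - [3,0,0,0,0,0,0]
    - [2,0,0,0,0,0,0]
    - [2,0,0,0,0,0,0]
    - [2,0,0,0,0,0,0.05]
    - [2,0,0,0,0,0,0.1]

```text
clock: 19.95
tool_pos: [0.531, -0.0584, 0.1273]
orientation: [-180.0, -0.0, -59.5]
force: [0.9, 1.7, 1.0]
opening: 0.0295
```

Run:
```python
from h import *
o,p,R=tool();print(p,o["orientation"],o["opening"],o["force"],o["moment"])
```

```text
[ 0.53100051 -0.05839742  0.12725019] [-1.79961642e+02 -1.34680362e-02 -5.94717441e+01] 0.029450044130247835 [0.86926427 1.7186197  1.00373124] [ 0.54217595 -0.16031078  0.0747175 ]
```

>>> move_arm:
  commands:
    - [2,0,0,0,0,0,0.1]
    - [2,0,0,0,0,0,0.2]
    - [2,0,0,0,0,0,0.32]
    - [2,0,0,0,0,0,0.44]
    - [2,0,0,0,0,0,0.56]
    - [2,0,0,0,0,0,0.68]
    - [2,0,0,0,0,0,0.8]
    - [2,0,0,0,0,0,0.85]

```text
clock: 20.95
tool_pos: [0.53, -0.0585, 0.1272]
orientation: [179.9, -0.0, -108.2]
force: [-2.4, 2.6, 4.7]
opening: 0.0292
```

Run:
```python
from h import *
o,p,R=tool();print(p,o["orientation"],o["opening"],o["force"],o["moment"])
```

```text
[ 0.5300172  -0.05851491  0.12721782] [ 1.79946071e+02 -1.80145443e-02 -1.08236313e+02] 0.02918944967502117 [-2.41886908  2.61537934  4.71067218] [0.9398782  1.12477808 0.16417857]
```

Remaining about 17° to the stop, so go gently.

>>> move_arm:
  commands:
    - [2,0,0,0,0,0,0.06]
    - [2,0,0,0,0,0,0.12]
    - [2,0,0,0,0,0,0.17]
    - [2,0,0,0,0,0,0.21]
    - [2,0,0,0,0,0,0.25]
    - [2,0,0,0,0,0,0.28]
    - [2,0,0,0,0,0,0.28]
    - [2,0,0,0,0,0,0.28]

```text
clock: 21.95
tool_pos: [0.5297, -0.0583, 0.1272]
orientation: [179.9, -0.0, -124.1]
force: [-5.0, 3.2, 5.2]
opening: 0.0299
```

Run:
```python
from h import *
o,p,R=tool();print(p,o["orientation"],o["opening"],o["force"],o["moment"])
```

```text
[ 0.52970965 -0.05833302  0.12719349] [ 1.79923731e+02 -3.28742871e-02 -1.24142660e+02] 0.029891945226932982 [-5.03643992  3.23653337  5.17494672] [1.39899643 1.49729493 0.00431819]
```

>>> move_arm:
  commands:
    - [2,0,0,0,0,0,0.015]
    - [2,0,0,0,0,0,0.03]
    - [2,0,0,0,0,0,0.03]
    - [2,0,0,0,0,0,0.03]
    - [2,0,0,0,0,0,0.03]
    - [2,0,0,0,0,0,0.03]
    - [2,0,0,0,0,0,0.03]
    - [2,0,0,0,0,0,0.03]

```text
clock: 22.95
tool_pos: [0.5297, -0.0583, 0.1272]
orientation: [179.9, -0.0, -125.9]
force: [-4.8, 3.6, 5.7]
opening: 0.0297
```

Run:
```python
from h import *
o,p,R=tool();print(p,o["orientation"],o["opening"],o["force"],o["moment"])
```

```text
[ 0.52965047 -0.05834507  0.12719642] [ 1.79919708e+02 -4.01307276e-02 -1.25853792e+02] 0.029732128082730628 [-4.78785037  3.6355918   5.7098607 ] [1.37759121 1.62905059 0.05364009]
```

>>> move_arm:
  commands:
    - [2,0,0,0,0,0,0.02]
    - [2,0,0,0,0,0,0.04]
    - [2,0,0,0,0,0,0.05]
    - [2,0,0,0,0,0,0.05]
    - [2,0,0,0,0,0,0.05]
    - [2,0,0,0,0,0,0.05]
    - [2,0,0,0,0,0,0.05]
    - [2,0,0,0,0,0,0.05]

```text
clock: 23.95
tool_pos: [0.5295, -0.0585, 0.1272]
orientation: [179.9, -0.1, -128.6]
force: [-4.5, 3.5, 5.0]
opening: 0.0296
```

Run:
```python
from h import *
o,p,R=tool();print(p,o["orientation"],o["opening"],o["force"],o["moment"],o["tau"])
```

```text
[ 0.52947966 -0.0584765   0.12720121] [ 1.79922301e+02 -8.23374027e-02 -1.28637084e+02] 0.02960226911367229 [-4.54280515  3.5274758   5.02859261] [1.23118775 1.88673698 0.87229181] [ -2.27095999 -39.97142315  25.2010864    6.31449491   1.35292109
  -0.84684167]
```

The moment about the axis rose to 0.87 N m, so the nut is on its stop. Ease off a little, release, rise and look.

>>> move_arm:
  commands:
    - [2,0,0,0,0,0,-0.02]
    - [2,0,0,0,0,0,-0.03]
    - [3.5,0,0,0,0,0,-0.03]
    - [5,0,0,0,0,0,-0.03]
    - [6.5,0,0,0,0,0,-0.03]
    - [6.5,0,0,-2,0,0,-0.03]
    - [6.5,0,0,-6,0,0,-0.03]
    - [6.5,0,0,-10,0,0,-0.03]

```text
clock: 24.95
tool_pos: [0.5304, -0.0588, 0.2279]
orientation: [180.0, -0.0, -127.0]
force: [1.2, 0.3, 0.1]
opening: 0.0644
```

>>> move_arm:
  commands:
    - [6.5,0,0,-3,0,0,0]
    - [8,0,0,-4.2,0,0,0]
    - [8,0,0,-4.2,0,0,0]
    - [8,0,0,-4.2,0,0,0]
    - [8,0,0,-4.2,0,0,0]
    - [8,0,0,-4.2,0,0,0]
    - [8,0,0,-4.2,0,0,0]
    - [8,0,0,-4.2,0,0,0]

```text
clock: 25.95
tool_pos: [0.5306, -0.0586, 0.269]
orientation: [180.0, -0.0, -127.0]
force: [0.4, 0.7, -0.2]
opening: 0.0799
```

Run:
```python
from h import *
o,p,R=tool();print(p,o["orientation"],o["opening"],o["qvel"].round(1))
s=cams.snapshot("wrist");np.savez("w4.npz",**s)
for C in((.5299,-.0588),(.5305,-.059)): red(s,np.array(C))
cv2.imwrite("pics/m.png",cv2.resize(s["frame"][130:290,210:420,::-1],None,fx=3.8,fy=3.7,interpolation=cv2.INTER_CUBIC))
```

```text
[ 0.5305902  -0.05859922  0.26900035] [ 1.79997143e+02 -2.90007832e-03 -1.27012170e+02] 0.07986382948138966 [-0.  -0.1  0.1 -0.  -0.  -0. ]
red 70 [311.9 261.5] 0.0308 0.0457 47.28
tab 87 [ 0.56753428 -0.01792608  0.097     ] 47.36
red 70 [311.9 261.5] 0.0306 0.0455 48.14
tab 87 [ 0.56753428 -0.01792608  0.097     ] 47.96
```

View pics/m.png

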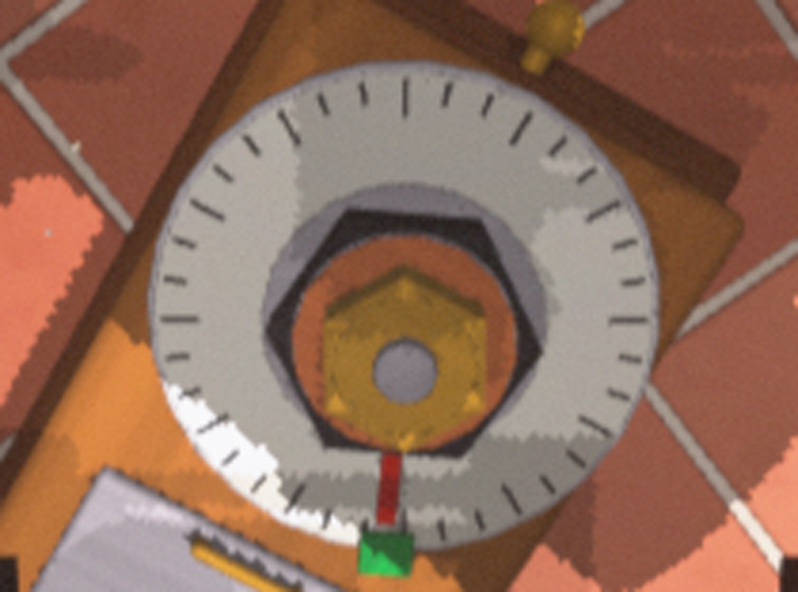

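The pointer (389,490) still points at the green tab (386,553), and the nut is back at its starting angle. I'll check the bystanders and hand in.

Run:
```python
from h import *
from plant import job
a=cv2.imread("pics/a_top.png").astype(int);b=cams.snapshot("top")["frame"][:,:,::-1].astype(int)
d=abs(a-b).max(2)
for n,(u0,v0,u1,v1) in dict(mug=(432,255,482,292),jar=(440,183,480,224),crank=(178,230,200,295)).items(): print(n,(d[v0:v1,u0:u1]>40).sum())
o=sensors.get_obs();print(o["clock"],o["force"])
print(job.close_job())
```

```text
mug 385
jar 350
crank 1276
26.05 [0.35876172 0.37324389 0.56014406]
the job is handed in; nothing more can be done
None
```

The image differences may just be the arm covering or shading those patches, so I'll look.

Run:
```python
from h import *
for n in("top","scene"): cv2.imwrite(f"pics/z_{n}.png",cams.snapshot(n)["frame"][:,:,::-1])
```

```text
the job is handed in; nothing more can be done
```

The mill is set to the green tab and the lock nut is tight again. I handed the job in at 26 s of the 69 s allowed, but one check on the bystanders was left unresolved.

- **Nut loosened:** I turned the brass nut about 71.6° (1.25 rad) anticlockwise. The pointer did not visibly move while I did it.
- **Adjuster set:** I turned it about 48° and found the pointer roughly 1.2° short of the tab, so I regripped and corrected it.
- **Nut tightened:** I turned it back until it stopped, with the moment rising to about 0.87 N m. Its flats are back within about 2° of where they started.
- **Final wrist view:** the pointer is within about 0.2° of the tab's middle line (47.3° against 47.4°). The tab's measured angle stayed within about half a degree of its starting value, which is measuring noise. The gripper was open, with its fingertips about 12 cm above the nut.

**Check that did not come out clean:** I compared the mug, jar and crank areas in the top camera's before and after pictures, and they differed by 385, 350 and 1276 pixels. The cause may be the arm covering or shading those areas. The gripper stayed at z ≥ 0.22 m until it was over the mill, and no contact force showed at the end of any of those moves. I handed in within that same script, before seeing these numbers, and no further picture could be taken, so I could not confirm it by eye.

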